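# Post a slide case into the thin-section return box

### The arm

A 7-joint arm with a two-finger parallel gripper is mounted at the origin on the work surface. World frame = base frame: x ahead of the robot, y to its left, z up, the work surface at z = 0. Lengths are in m, angles in rad, forces in N, time in s.
With the tool pointing down it reaches from about 0.425 to 0.925 m from the base axis. Payload 6.8 kg.
Tool frame: the origin (TCP) lies on the front face of the gripper's body, between the roots of the fingers; the fingertips stand 73 mm ahead of it and the grasp point (between the pads) lies 54 mm ahead of it (env.nose_length is the distance from the TCP to the fingertips, in m); z points along the fingers, y is the line along which they close (so a half turn about z gives the same grasp; the last joint's range is limited). The gripper opens to 85 mm and grips with 20 to 120 N. Pads are 22 mm wide; open, the fingers measure 114 mm over their backs; the gripper's body (76 mm by 85 mm) begins 54 mm behind the grasp point. The pads swing forward as they close: fully open they stand 13 mm farther back than shut.
Start: joints at [-1.344, 0.477, 0.022, 1.555, -0.011, 1.109, -0.083], TCP at [0.222, 0.638, 0.304] pointing down, gripper open.
Joint ranges: [-2.96, 2.96], [-0.34, 2.1], [-1.41, 1.46], [0.24, 2.44], [-1.37, 4.51], [0.17, 1.92], [-2.96, 2.96]. Speed limits (rad/s): [2.39, 2.39, 3.14, 3.14, 3.14, 3.14, 3.14].

### API

Orientations are given as a unit quaternion [w, x, y, z].
In Python, from cell import env, kin, camera, calibration, job gives the robot as it stands. The module is installed in compiled form; this text tells all that it offers. Calls block until the motion is done:
- env.reach(position, orientation): joint-space move of the TCP to a pose.
- env.movel(position, velocity=0.15, rot=None, stop_force=None): straight line of the TCP; rot=None keeps the orientation; velocity is the mean speed in m/s. With stop_force (N) it stops when the force on the tool has changed by that much, and returns True; else False.
- env.goto_joints(angles): joint-space move.
- env.grip(opening, f_grip=None): finger opening in m; f_grip is the grip in N (None keeps the last); returns when the fingers have stopped.
- env.dwell(seconds).
- kin.inverse_kinematics(position, orientation): joint angles nearest the present ones, or None.
- env.get_state(): the state.
- camera(name): name is "scene" or "top"; returns (picture, depth): 420x560x3 uint8, blue, green, red; 420x560 float32, m along the optical axis (not along the pixel's ray), 0 where there is no reading.
- calibration(name): a dict with "fx", "fy", "cx", "cy" (pixels), "rvec" (rotation vector, rad) and "tvec" (3), from world to camera coordinates, as OpenCV has them. Camera axes: x right, y down, z forward; pixel columns grow to the right and rows downward; lengths in m; the calibration is good to about 2 mm. A picture is of the moment at which its call begins. calibration takes no time and is no camera call.
A pose or a line that the arm cannot do raises env.PlanningError and nothing moves.
- job.job_done(): hands the job in; it is judged then, once.
The state is a dict: "time": time; "qpos": joint angles; "joint_velocities": joint speeds; "joint_torque": joint torques, N m; "tcp_pos": TCP position; "orientation": TCP orientation; "force": force on the tool from outside, world axes, zero at the start; "torque": the same for the moment, N m; "opening": finger opening in m; "gripper_force": force on a finger pad.
Only numpy, scipy, OpenCV 4.12 (cv2) and the standard library are available. Lean on these libraries where they do the work, as an engineer would, in place of code of your own. Each camera call takes 0.05 s, during which the arm holds its last target. There are 200 camera calls.

### The job

Take the white slide case out of its stand and post it upright, end first, through the slot on top of the return box, pushing it past the stiff flap inside until it drops right into the box. The slotted top was screwed on off-centre, so feel for the slot gently: there is glass in the case, so never press it against the box with more than about 20 N. Leave the book, the black jar and the rock core where they are.

Things in the scene. Friction and masses are not known exactly. Their poses are not given: they have to be found in the camera images.
- slide_case: The slide case: a flat white plastic case, 10 mm thick (its x), 40 mm wide (its y), 85 mm long (its z, up at the start), edges rounded by 1.5 mm, about 55 g. It starts upright in the stand, its lower 26 mm in the pocket. Origin at the centre of its lower end face. Both ends and both faces are alike.
- case_top (a point): Centre of the upper end face of the slide case, 85 mm along its z from the origin.
- stand: Black plastic stand, fixed to the table: a foot plate 60 mm (its x) by 80 mm (its y) and 4 mm thick, with an open-topped pocket, 30 mm high above the table, in its middle. The pocket is 14 mm (x) by 44 mm (y) inside with 4 mm walls, so the case stands in it with 2 mm of play each side. Origin at the centre of the underside, z up.
- return_box: Grey sheet-steel return box, fixed, hollow, 120 mm (its x) by 110 mm (its y); steel lid 115 mm above the table, walls 3 mm, inner floor at 4 mm. On the lid lies a flat aluminium slotted insert, 66 x 84 mm, 4 mm thick, on a 6 mm black foam pad that gives about 0.4 mm per N pressed, 5 mm at most. Origin at the centre of the box's underside, z up.
- lid_middle (a point): Middle of the box's top at the insert's top face, 125 mm up (unpressed); box axes. NOT the slot's centre: that lies on the box's middle in y (within 0.5 mm) but anywhere within 9 mm to either side of this point along x, given by no pose: see or feel it. It stays put. The slot is 12 mm (x) by 43 mm (y), square-edged, with a straight throat 25 mm deep.
- flap_level (a point): Point on the box's middle axis 45 mm below the insert's top, where a stiff flap lies across under the slot. It carries the case, then 40 mm proud of the insert; it yields to a push of about 5 to 10 N and stays where pushed. After about 20 mm of pushing (20 mm still proud) the case slips past it and falls to the box floor.
- book: Bystander: green hardback book lying flat, 156 x 216 mm, 34 mm thick. Origin at the centre of its underside.
- tin: Bystander: small black round jar with a lid, 44 mm across, 50 mm high, standing. Origin at the centre of its underside.
- core: Bystander: grey rock drill core, a disc 52 mm across and 34 mm high, lying on its flat face. Origin at the centre of its underside.
Not all that is in view belongs to the job. What is shaped like the stand but blue or pink is not meant. Of the things shaped like the return_box, the grey one is meant.

How it is judged:
On the way, in this order (a step that is already met when the one before it is completed fails the run):
1. the slide case is lifted clear of its stand (height (world z) of slide_case above 0.04 m and contact force between slide_case and stand below 0.1 N), for 0.1 s.
2. the slide case is upright in the slot, its leading end at least 17 mm below the top of the insert (((z of slide_case in the frame of return_box below 0.108 m and z of case_top in the frame of return_box above 0.124 m and angle between slide_case's own z axis and vertical below 0.25 rad and x of slide_case in the frame of return_box between -0.016 and 0.016 m and y of slide_case in the frame of return_box between -0.005 and 0.005 m) or (z of case_top in the frame of return_box below 0.108 m and z of slide_case in the frame of return_box above 0.124 m and angle between slide_case's own z axis and vertical above 2.89 rad and x of case_top in the frame of return_box between -0.016 and 0.016 m and y of case_top in the frame of return_box between -0.005 and 0.005 m))), for 0.1 s.
At the end, for the whole second after the job is handed in: The whole slide case is inside the return box, both its ends within the walls and below 110 mm above the table (the lid is at 115 mm), at rest (under 20 mm/s); the book, the jar and the rock core lie within 20 mm of where they started (x of slide_case in the frame of return_box between -0.06 and 0.06 m and y of slide_case in the frame of return_box between -0.055 and 0.055 m and x of case_top in the frame of return_box between -0.06 and 0.06 m and y of case_top in the frame of return_box between -0.055 and 0.055 m and z of each of slide_case, case_top in the frame of return_box below 0.11 m and linear speed of slide_case below 0.02 m/s and distance of each of book, tin, core from where it was at the start of the episode below 0.02 m); the robot touches nothing.
It fails at once if the slide case is pressed against the return box (slot, throat or flap) with more than 22 N (contact force between slide_case and return_box above 22 N).
It fails at once if the book, the jar or the rock core is pushed more than 20 mm from its place (distance of any of book, tin, core from where it was at the start of the episode above 0.02 m).
It also fails if it takes over 67 s, if anything falls off the work surface, if the arm or the gripper's body presses on something with over 40 N, if the wrist force passes 120 N, or if a joint passes its speed limit or range.

## Working session

There is one attempt and no reset: what is moved stays moved. The work goes in short steps, each a Python script; the robot and the scene stay as the last script left them, time stands still between calls to the robot, and variables do not carry over. Pictures are saved under pics/ and viewed, at most 10 in all, crops included, and the job is handed in when it is done.

```bash
mkdir -p pics; cat > h.py <<'E'
import numpy as np, cv2
from cell import env, kin, camera, calibration, job
def cal(n):
    c=calibration(n); R=cv2.Rodrigues(np.array(c["rvec"],float))[0]; return c,R,np.array(c["tvec"],float).ravel()
def cloud(n,depth):
    c,R,t=cal(n); v,u=np.mgrid[0:420,0:560]
    P=np.stack([(u-c["cx"])/c["fx"]*depth,(v-c["cy"])/c["fy"]*depth,depth],-1)
    return (P-t)@R
def ray(n,uv,z):
    c,R,t=cal(n); d=R.T@np.array([(uv[0]-c["cx"])/c["fx"],(uv[1]-c["cy"])/c["fy"],1]); o=-R.T@t
    return o+d*(z-o[2])/d[2]
def proj(n,p):
    c,R,t=cal(n); q=R@np.asarray(p)+t; return np.array([q[0]/q[2]*c["fx"]+c["cx"],q[1]/q[2]*c["fy"]+c["cy"]])
E
python3 - <<'E'
from h import *
for n in("scene","top"):
    p,d=camera(n); cv2.imwrite(f"pics/{n}0.png",p); np.save(f"{n}0.npy",d)
    c,R,t=cal(n); print(n,c["fx"],-R.T@t,R[2])
s=env.get_state();print(s["time"],s["orientation"],s["force"])
E
```

```text
scene 524.238235877493 [ 1.54437711 -0.02235442  0.77363377] [-0.83031188  0.0261928  -0.55668314]
top 431.43462223705603 [0.35479993 0.00318773 1.19951287] [ 0.18724609  0.0162659  -0.98217836]
0.1 [-6.65775472e-05  1.66623105e-01  9.86020323e-01 -8.12052257e-04] [-0.0411936  -0.78519905  0.98384788]
```

View pics/scene0.png

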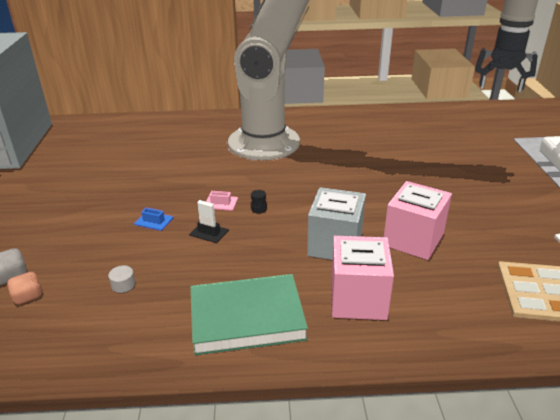

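View pics/top0.png

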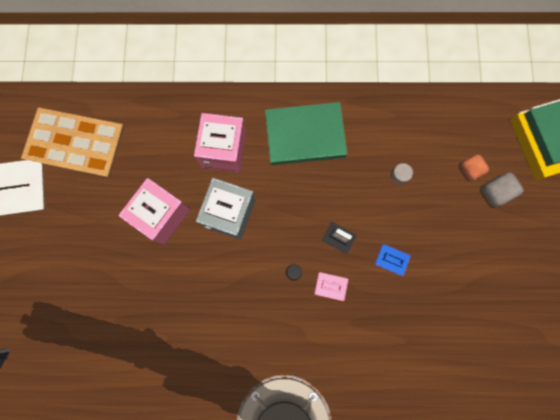

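Candidates: the return boxes are grey at top (226,206), pink at (219,140) and pink at (152,210), and the grey one is meant. The stands are black with the white case at top (340,237), blue at (393,260) and pink at (332,287), and the black one is meant. Next I'll measure these and confirm them in one enlarged crop.

```bash
cat > m.py <<'E'
from h import *
p=cv2.imread("pics/top0.png"); d=np.load("top0.npy"); W=cloud("top",d)
def rect(mask,z,name):
    mask=mask.astype(np.uint8); n,l,s,_=cv2.connectedComponentsWithStats(mask); 
    m=l==1+np.argmax(s[1:,4]); vu=np.argwhere(m)
    X=np.array([ray("top",(u,v),z)[:2] for v,u in vu],np.float32)
    (c,wh,a)=cv2.minAreaRect(X); print(name,m.sum(),"rect",np.round(c,4),np.round(wh,4),round(a,2),"mean",X.mean(0).round(4),"medz",np.median(W[m][:,2]).round(4))
    return m
roi=np.zeros((420,560),bool); roi[170:245,190:262]=1
g=p.max(2).astype(int)
lid=roi&(abs(W[...,2]-.12)<.012); m=rect(lid,.117,"boxtop")
hull=cv2.convexHull(np.argwhere(m)[:,::-1].astype(np.int32)); hm=cv2.fillConvexPoly(np.zeros((420,560),np.uint8),hull,1)>0
rect(hm&(p.min(2)>200),.125,"insert")
sl=np.zeros_like(roi); sl[194:214,212:238]=1
rect(sl&(g<90),.125,"slot")
roi=np.zeros_like(roi); roi[218:256,318:362]=1
rect(roi&(p.min(2)>150)&(W[...,2]>.06),.085,"casetop")
rect(roi&(p.min(2)>150),.085,"casewhite")
s=cv2.imread("pics/scene0.png")
a=cv2.resize(p[170:260,190:370],None,fx=4,fy=4,interpolation=cv2.INTER_CUBIC)[:, :720]
b=cv2.resize(s[170:225,180:380],(720,198),interpolation=cv2.INTER_CUBIC)
cv2.imwrite("pics/crop.png",np.vstack([a,b]))
E
python3 m.py
```

```text
boxtop 1940 rect [0.5502 0.1546] [0.1113 0.1201] 71.54 mean [0.5499 0.1547] medz 0.1165
insert 728 rect [0.5552 0.1555] [0.085  0.0655] 71.91 mean [0.5548 0.1553] medz 0.1242
slot 28 rect [0.5548 0.1561] [0.0334 0.0049] 71.78 mean [0.5547 0.1552] medz 0.0796
casetop 70 rect [ 0.4852 -0.1512] [0.041  0.0115] 60.78 mean [ 0.4853 -0.1513] medz 0.0875
casewhite 75 rect [ 0.4855 -0.1513] [0.0412 0.0117] 63.34 mean [ 0.4857 -0.1514] medz 0.0873
```

View pics/crop.png

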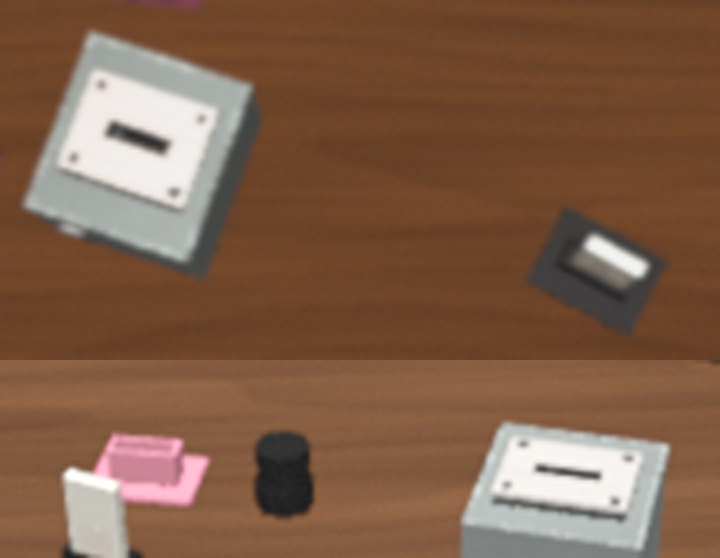

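The crop confirms both targets: the white case in the black stand at top (340,237), and the grey box with its white insert centred at about (225,205). I'll refine with both cameras and then grasp.

```bash
cat > m2.py <<'E'
from h import *
def blob(n,mask,z,name):
    cs,_=cv2.findContours(mask.astype(np.uint8),cv2.RETR_EXTERNAL,cv2.CHAIN_APPROX_NONE)
    c=max(cs,key=cv2.contourArea); X=np.array([ray(n,q,z)[:2] for q in c[:,0]],np.float32)
    M=cv2.moments(X.reshape(-1,1,2)); ce=(M["m10"]/M["m00"],M["m01"]/M["m00"])
    r=cv2.minAreaRect(X); print(n,name,"cent",np.round(ce,4),"rect",np.round(r[0],4),np.round(r[1],4),round(r[2],1))
def box(x0,y0,x1,y1):
    m=np.zeros((420,560),bool); m[y0:y1,x0:x1]=1; return m
for n,bi,bs,bc,th in (("top",(200,180,250,230),(212,194,238,214),(325,225,358,250),180),("scene",(316,190,358,216),(326,197,350,207),(194,198,220,228),150)):
    p=cv2.imread(f"pics/{n}0.png"); mn=p.min(2).astype(int); W=cloud(n,np.load(n+"0.npy"))
    blob(n,box(*bi)&(mn>th)&(W[...,2]>.11),.125,"insert")
    m=box(*bs); w=np.clip(170-mn,0,120)*m; v,u=np.mgrid[0:420,0:560]
    uv=((u*w).sum()/w.sum(),(v*w).sum()/w.sum()); print(n,"slot",np.round(uv,2),ray(n,uv,.125).round(4))
    if n=="top": blob(n,box(*bc)&(mn>170),.089,"case")
    else:
        m=box(*bc)&(mn>110); P=W[m]; print("scene case cloud",P.mean(0).round(4),P.min(0).round(4),P.max(0).round(4))
        r=cv2.minAreaRect(P[:,:2].astype(np.float32)); print(r)
        cs=max(cv2.findContours(m.astype(np.uint8),0,2)[0],key=cv2.contourArea); print(np.round(cv2.boxPoints(cv2.minAreaRect(cs)),1).tolist())
# box lid and stand foot in top
p=cv2.imread("pics/top0.png"); W=cloud("top",np.load("top0.npy"))
lid=box(190,170,262,245)&(W[...,2]>.105); blob("top",lid,.115,"lid")
blob("top",box(318,215,362,256)&(p.max(2)<75),.004,"foot")
for q in ((0.5552,.1555,.125),(.485,-.151,.089)): print(proj("top",q),proj("scene",q))
E
python3 m2.py
```

```text
top insert cent [0.5555 0.1554] rect [0.5556 0.1554] [0.088 0.068] 71.8
top slot [224.08 204.03] [0.5546 0.1554 0.125 ]
top case cent [ 0.4853 -0.1503] rect [ 0.4853 -0.1504] [0.0398 0.0107] 60.8Traceback (most recent call last):
  File "m2.py", line 11, in <module>
    blob(n,box(*bi)&(mn>th)&(W[...,2]>.11),.125,"insert")
    ~~~~^^^^^^^^^^^^^^^^^^^^^^^^^^^^^^^^^^^^^^^^^^^^^^^^^
  File "m2.py", line 4, in blob
    c=max(cs,key=cv2.contourArea); X=np.array([ray(n,q,z)[:2] for q in c[:,0]],np.float32)
                                               ~~~^^^^^^^
  File "h.py", line 10, in ray
    c,R,t=cal(n); d=R.T@np.array([(uv[0]-c["cx"])/c["fx"],(uv[1]-c["cy"])/c["fy"],1]); o=-R.T@t
          ~~~^^^
  File "h.py", line 4, in cal
    c=calibration(n); R=cv2.Rodrigues(np.array(c["rvec"],float))[0]; return c,R,np.array(c["tvec"],float).ravel()
ValueError: time passes only in moves, steps and waits
```

```bash
sed -i 's/^def cal(n):/import functools\n@functools.lru_cache(None)\ndef cal(n):/' h.py; python3 m2.py
```

```text
top insert cent [0.5555 0.1554] rect [0.5556 0.1554] [0.088 0.068] 71.8
top slot [224.08 204.03] [0.5546 0.1554 0.125 ]
top case cent [ 0.4853 -0.1503] rect [ 0.4853 -0.1504] [0.0398 0.0107] 60.8
scene insert cent [0.5636 0.1515] rect [0.5637 0.1534] [0.0947 0.1053] 83.6
scene slot [337.65 200.76] [0.5577 0.1556 0.125 ]
scene case cloud [ 0.4665 -0.1486  0.0513] [ 0.3312 -0.1901 -0.0038] [ 1.5444 -0.0224  0.7736]
((0.9339269995689392, -0.07809985429048538), (1.224539875984192, 0.05941670760512352), 7.995604038238525)
[[197.0, 198.0], [219.0, 198.0], [219.0, 226.0], [197.0, 226.0]]
top lid cent [0.5507 0.1548] rect [0.5504 0.1549] [0.1115 0.1205] 71.6
top foot cent [ 0.4853 -0.1489] rect [ 0.4851 -0.149 ] [0.0767 0.0566] 61.9
[224.05219974 203.78295258] [337.46399758 200.14408981]
[343.68193355 233.78776505] [205.19962419 201.74444341]
```

```bash
cat >> h.py <<'E'
from scipy.spatial.transform import Rotation as Ro
def quat(a):
    a=np.radians(a); y=np.array([np.cos(a),np.sin(a),0]); z=np.array([0,0,-1.]); 
    q=Ro.from_matrix(np.stack([np.cross(y,z),y,z],1)).as_quat(); return np.r_[q[3],q[:3]]
def st(): 
    s=env.get_state(); print("t",round(s["time"],2),"tcp",np.round(s["tcp_pos"],4),"F",np.round(s["force"],2),"T",np.round(s["torque"],2),"open",round(s["opening"],4),"gf",round(float(np.max(s["gripper_force"])),1)); return s
E
python3 - <<'E'
from h import *
q=quat(-28.5); x,y=.4853,-.1500
env.reach([x,y,.24],q); env.grip(.05); st()
print(env.movel([x,y,.131],.12,stop_force=8)); st()
env.grip(0,40); st(); env.dwell(.1)
p,_=camera("scene"); 
env.movel([x,y,.19],.1); s=st()
p2,_=camera("scene"); cv2.imwrite("pics/g.png",cv2.resize(np.hstack([p[120:250,150:280],p2[120:250,150:280]]),None,fx=3,fy=3))
E
```

```text
t 3.47 tcp [ 0.4853 -0.15    0.24  ] F [-0.31  0.34  0.04] T [ 0.01 -0.04  0.07] open 0.0504 gf 0.0
False
t 4.53 tcp [ 0.4857 -0.1502  0.1315] F [-0.37 -0.98 -0.12] T [ 0.02 -0.04  0.  ] open 0.0502 gf 0.0
t 4.97 tcp [ 0.4856 -0.15    0.1313] F [-0.53  0.06  4.58] T [ 0.15  0.09 -0.  ] open 0.0095 gf 42.6
t 5.86 tcp [ 0.4851 -0.1497  0.1897] F [ 0.13  0.65 -1.47] T [ 0.01  0.04 -0.  ] open 0.0094 gf 42.0
```

View pics/g.png

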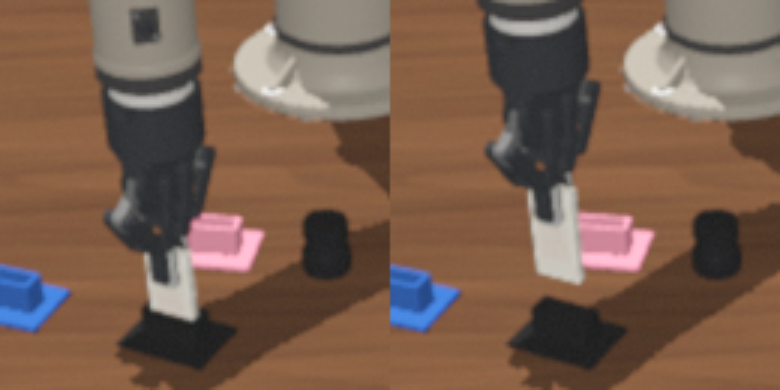

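The case is held and clear of the stand; the finger pad sits near the middle of its width. Next I'll hover over the slot and look.

```bash
python3 - <<'E'
from h import *
x,y=.5555,.1555
s=env.get_state(); env.movel([.4853,-.15,.29],.2); env.reach([x,y,.29],quat(-18.3)); env.movel([x,y,.264],.1); env.dwell(.2); st()
p,d=camera("scene"); cv2.imwrite("pics/h.png",cv2.resize(p[120:240,270:410],None,fx=5,fy=5,interpolation=cv2.INTER_CUBIC))
p,d=camera("top"); cv2.imwrite("pics/htop.png",p)
E
```

```text
t 8.36 tcp [0.5558 0.1553 0.2645] F [ 0.72 -0.19 -0.42] T [-0.01 -0.02 -0.  ] open 0.0093 gf 41.9
```

View pics/h.png

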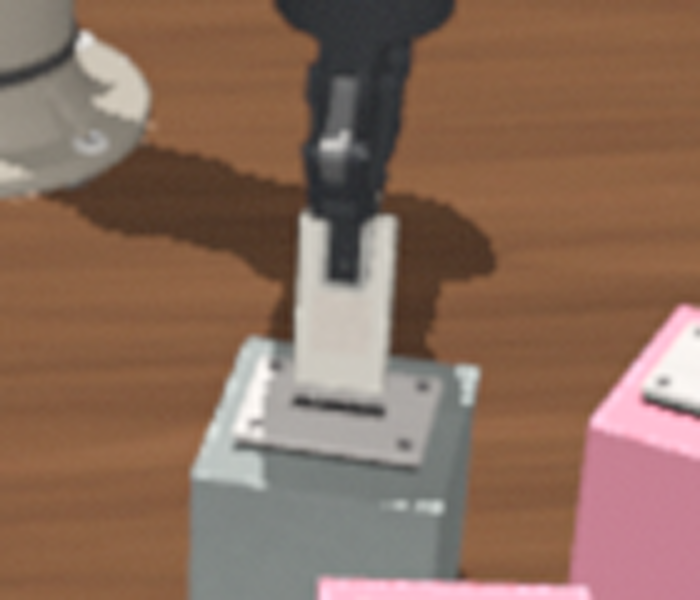

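The case's lower edge spans crop x 295–384 and the slot 293–384, so y is aligned. I'll check the lean against the projected vertical while descending gently.

```bash
python3 - <<'E'
from h import *
x,y=.5555,.1555; a=np.radians(-18.3); ex=np.array([np.cos(a),np.sin(a),0]); ey=np.array([-ex[1],ex[0],0])
for sy in(-.02,.02):
    for z in(.137,.222): print(sy,z,((proj("scene",np.array([x,y,z])+.005*ex+sy*ey)-[270,120])*5).round(1))
print(((proj("scene",[x,y,.125])-[270,120])*5).round(1))
print(env.movel([x,y,.127+.105],.025,stop_force=4)); s=st(); print("bottom",s["tcp_pos"][2]-.127)
E
```

```text
-0.02 0.137 [292.8 378.6]
-0.02 0.222 [301.  212.8]
0.02 0.137 [381.2 390.5]
0.02 0.222 [393.1 223.8]
[337.4 401.1]
False
t 9.89 tcp [0.5556 0.1555 0.2322] F [-0.91 -0.96 -0.96] T [-0.01 -0.02 -0.02] open 0.0095 gf 41.9
bottom 0.10515574275381084
```

It matches the projected vertical, and it went 20 mm deep with no contact force. Next I'll go on to the flap.

```bash
python3 - <<'E'
from h import *
env.dwell(.1); x,y=.5555,.1555
print(env.movel([x,y,.127+.077],.025,stop_force=5)); s=st(); print("bottom",s["tcp_pos"][2]-.127)
p,d=camera("scene"); cv2.imwrite("pics/i.png",cv2.resize(p[120:240,270:410],None,fx=4,fy=4,interpolation=cv2.INTER_CUBIC))
E
```

```text
True
t 11.04 tcp [0.5554 0.1554 0.2045] F [-0.52  0.15  5.06] T [0.01 0.06 0.04] open 0.0092 gf 42.7
bottom 0.07751175005122934
```

View pics/i.png

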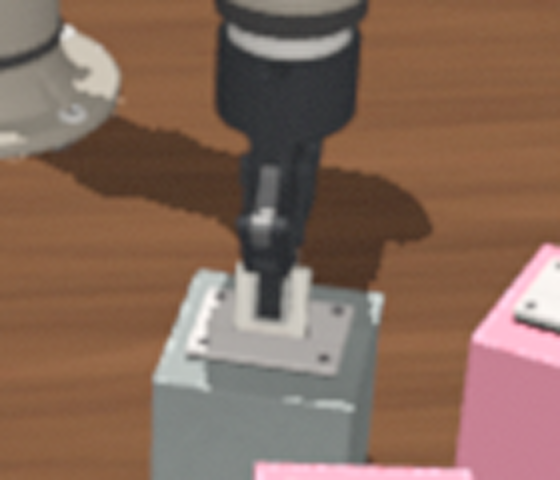

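The case rests on the flap about 40 mm proud. I'll release it, close the fingers and push on its top end.

```bash
python3 - <<'E'
from h import *
x,y=.5555,.1555
env.grip(.035); env.movel([x,y,.262],.1); env.grip(0,20); env.dwell(.1); st()
print(env.movel([x,y,.243],.06,stop_force=4)); st()
print(env.movel([x,y,.214],.02,stop_force=14)); st()
env.dwell(.2); st(); env.movel([x,y,.29],.15)
p,d=camera("scene"); cv2.imwrite("pics/j.png",cv2.resize(p[120:240,270:410],None,fx=4,fy=4,interpolation=cv2.INTER_CUBIC))
E
```

```text
t 12.72 tcp [0.5555 0.1555 0.2619] F [-0.33  0.18  0.17] T [-0.03  0.   -0.04] open 0.0 gf 0.0
False
t 13.19 tcp [0.5553 0.1553 0.2425] F [ 0.14 -0.07 -0.09] T [-0.07 -0.05  0.05] open 0.0004 gf 0.0
False
t 14.79 tcp [0.5556 0.1554 0.214 ] F [ 0.83 -0.4   0.06] T [ 0.02 -0.02  0.03] open 0.0 gf 0.0
t 14.99 tcp [0.5555 0.1555 0.214 ] F [0.76 0.1  0.47] T [ 0.01 -0.04 -0.01] open 0.0 gf 0.0
```

View pics/j.png

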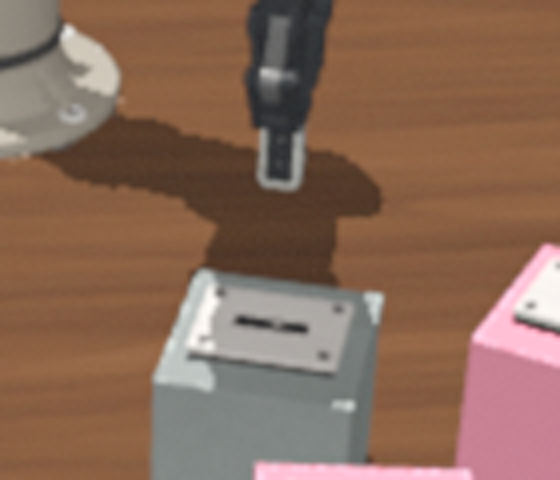

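The slot looks empty, with a faint light spot at crop (275,325). I'll move the arm aside and check the depth through the slot before handing in.

```bash
python3 - <<'E'
from h import *
env.movel([.50,-.05,.32],.2); env.dwell(.3); st()
for n,b in(("top",(214,198,236,211)),("scene",(326,197,350,206))):
    p,d=camera(n); W=cloud(n,d)[b[1]:b[3],b[0]:b[2]]; z=W[...,2]; print(n); print((z*1000).round().astype(int)[2:-2,2:-2])
    c=p[b[1]-15:b[3]+15,b[0]-20:b[2]+20]; cv2.imwrite(f"pics/k{n}.png",cv2.resize(c,(620,290),interpolation=cv2.INTER_CUBIC))
a=np.vstack([cv2.imread("pics/ktop.png"),cv2.imread("pics/kscene.png")]); cv2.imwrite("pics/k.png",a)
E
```

```text
t 17.23 tcp [ 0.5002 -0.0494  0.3199] F [ 0.01 -0.51 -0.36] T [0.04 0.   0.01] open 0.0001 gf 0.0
top
[[124 124 117 123 125 126 123 127 125 124 123 124 126 126 125 126 125 125]
 [126 120 109 107 114 117 123 126 123 127 123 125 123 122 125 120 122 126]
 [125 121 106  -1   1  99 108 115 116 124 126 126 123 124 123 127 126 124]
 [125 111  96   3   7   5   4   3  98 101 112 116 124 122 126 125 123 126]
 [126 110   3   1   6   3   8   6   3  29  31  97 107 116 121 126 128 129]
 [126 123 126 127   2   6   1   3   4  25  28  30  27  30 100 106 113 118]
 [121 126 124 123 122 125 126   4   4  23  21  23  26  26  28  28  34 122]
 [124 124 126 124 126 125 125 127 121 127  21  23  18  23  24  27  28 124]
 [125 124 122 126 125 122 128 123 125 127 122 124 124  20  25  26 123 126]]
scene
[[121 121 122 122 122 123 121 124 124 126 122 124 125 124 124 127 126 124
  125 124]
 [117 118 119 120 120 120 119 122 120 123 124 120 121 124 126 123 125 123
  126 126]
 [126 127 125 124 126 117 118 118 116 117 120 120 121 119 122 123 122 122
  124 123]
 [125 123 125 126 125 124 126 124 124 125 127 774 117 117 118 122 118 118
  118 124]
 [124 127 124 124 123 125 125 126 125 125 124 125 125 128 125 125 126 126
  125 125]]
```

View pics/k.png

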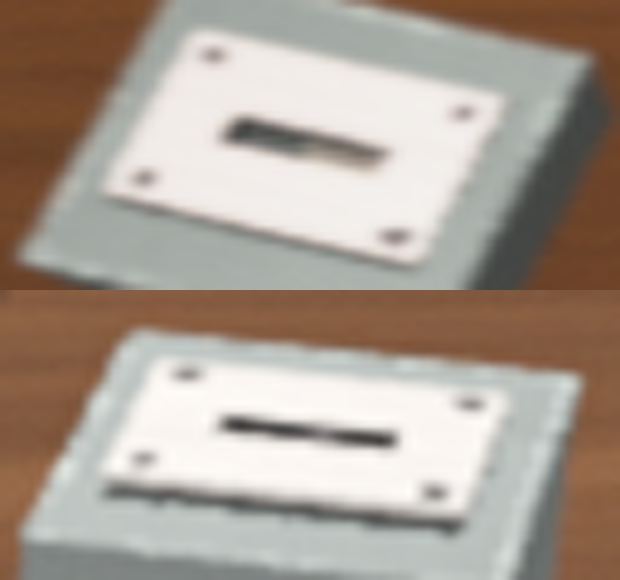

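Through the slot the depth shows the floor at about 4 mm on the left, and the white case lying at about 20–30 mm on the right. It has dropped right in, and the bystanders were never touched.

```bash
python3 -c "
from h import *
print(job.job_done())"
```

```text
the job is handed in; nothing more can be done
None
```

The slide case was posted through the grey box's slot and lies inside on the floor, the arm never came near the book, jar or rock core, contact forces stayed low (5 N when it met the flap, the push under its 14 N stop), and I handed the job in; no verdict was returned.

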